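Seat the specimen holder on the microscope stage's hidden pin and hold it down

TASK

Pick up the finned holder with the upright copper strip and set it between the two rails of the small micrometer stage, the strip running along the rails. Slide it along the rails until the socket in its underside drops over the locating pin hidden beneath it and it lies flat on the sprung deck, then press holder and deck down to the deck's stop and finish while still holding it down there, without letting go. Leave the other things on the bench where they are.

Things in the scene. Friction and masses are not known exactly. Their poses are not given: they have to be found in the camera images.
- holder: loose black specimen holder, about 240 g: base plate 90 (x) x 60 (y) x 14 mm (z) with a finned clamp block holding an upright copper strip. A blind round socket, 13 mm across and 10 mm deep, is in the centre of its underside. Works either way round. Origin: centre of the underside; x along the strip, z up. Starts flat on the bench
- holder_grip (a point): where to grip the holder, across y: its clamp block, 34 mm along x, 24 mm thick along y, 14 to 50 mm above the underside (this point at 38). The copper strip, 3 mm thick, 130 mm long along x, runs through the block from 22 to 56 mm above the underside; the block's two inner fins also reach 56 mm. Axes as the holder's
- deck_top (a point): centre of the top of the stage's sprung black deck (130 x 100 mm), 52 mm above the bench at rest; x along the rails, z up. On the centre line y = 0 stands a steel pin, 11 mm across, 7 mm high, upper 4 mm tapering to 6 mm. Its x differs each time, -12 to +12 mm from here, and is not reported: see it before it is covered, or find it by sliding the holder with light downward pressure
- rails (a point): middle between the tops of the deck's two aluminium rails, 11 mm above the deck; axes as deck_top. The rails run along x, 130 mm long, open at both ends, inner faces 64 mm apart; their lips flare outward to 13 mm high. A holder riding on the pin stands 7 mm off the deck, still between them. The stage (foot 150 x 110 mm) is bolted down; its micrometer reaches 105 mm towards -x
- deck (a joint): how far the sprung deck is pressed down, in m: 0 at rest, 0.008 at its stop; rails and pin sink with it. It starts to yield at about 4 N and takes about 10 N to reach the stop (the holder's own weight of about 2.4 N counts towards both). While the holder slides on the pin with the deck pressed about 4 mm, the deck springs back up as the pin enters the socket, and the pin then blocks further sliding
- spare_strip: bystander: bare copper strip lying flat, 100 x 35 x 4 mm; origin at the centre of its underside
- driver: bystander: black-handled screwdriver lying on the bench, 160 mm long
- screw_cup: bystander: small open aluminium cup, 52 mm across, 35 mm tall; origin under its centre
- lens_cap: bystander: black round cap, 48 mm across, 12 mm tall; origin under its centre
- angle_plate: bystander: small black angle bracket, foot 50 x 40 mm, 42 mm tall; origin under its foot
- mouse: bystander: black round computer mouse, 62 mm across, 33 mm tall; origin under its centre
Not all that is in view belongs to the job. Leave any green, pink or red look-alike of the holder alone.

How it is judged:
By the outcome, as a careful person would: the job done as asked, in the order asked, and still so for the second after the job is handed in, while the arm keeps its last pose, push and grip.
It also fails if it takes over 38 s, if anything falls off the work surface, if the arm or the gripper's body presses on something with over 40 N, if the wrist force passes 120 N, or if a joint passes its speed limit or range.

ROBOT

A 6-joint arm with a two-finger parallel gripper is mounted at the origin on the work surface. World frame = base frame: x ahead of the robot, y to its left, z up, the work surface at z = 0. Lengths are in m, angles in rad, forces in N, time in s.
With the tool pointing down it reaches from about 0.35 to 0.975 m from the base axis. Payload 7.1 kg.
Tool frame: the origin (TCP) lies midway between the tips of the shut fingers; the grasp point (between the pads) lies 19 mm behind it; z points along the fingers, y is the line along which they close (so a half turn about z gives the same grasp; the last joint's range is limited). The gripper opens to 88 mm and grips with 3 to 60 N. Pads are 20 mm wide; open, the fingers measure 115 mm over their backs; the gripper's body (75 mm by 178 mm) begins 61 mm behind the grasp point.
Start: joints at [-1.152, 0.423, 1.63, -0, 1.089, -0.019], TCP at [0.265, -0.566, 0.223] pointing down, gripper open.
Joint ranges: [-3, 3], [-0.9, 2.11], [0.09, 2.58], [-1.31, 4.45], [0.11, 2.69], [-2.54, 2.54]. Speed limits (rad/s): [2.39, 2.39, 3.01, 3.14, 3.14, 3.14].

INTERFACE

Orientations are given as a unit quaternion [w, x, y, z].
In Python, from station import move_pose, movel, movej, command_gripper, wait, inverse_kinematics, read_camera, camera_info, MotionError, job_done, get_time, get_joint_pos, get_qvel, get_effort, get_tcp_pos, get_ee_rot, get_ft_force, get_ft_torque, get_grip_width, get_finger_force gives the robot as it stands. Calls block until the motion is done:
- move_pose(position, orientation): joint-space move of the TCP to a pose.
- movel(position, frame=None, v=0.15, until_force=None): straight line of the TCP; frame=None keeps the orientation; v is the mean speed in m/s. With until_force (N) it stops when the force on the tool has changed by that much, and returns True; else False.
- movej(angles): joint-space move.
- command_gripper(opening): opening from 0.0 (shut) to 1.0 (fully open); the grip force is fixed at half the most; returns when the fingers have stopped.
- wait(seconds).
- inverse_kinematics(position, orientation): joint angles nearest the present ones, or None.
- read_camera(name): name is "side" or "top"; returns the picture (420x560x3 uint8, red, green, blue); there is no depth.
- camera_info(name): a dict with "intrinsics" (3x3 intrinsics, pixels), "T" (4x4, takes a point from camera to world coordinates). Camera axes: x right, y up, looking along -z (the intrinsics and any distortion apply to the point x, -y, -z); pixel columns grow to the right and rows downward; lengths in m; the calibration is good to about 2 mm. A picture is of the moment at which its call begins. camera_info takes no time and is no camera call.
A pose or a line that the arm cannot do raises MotionError and nothing moves.
- job_done(): hands the job in; it is judged then, once.
Readings, each from a call of its own:
- get_time(): time.
- get_joint_pos(): joint angles.
- get_qvel(): joint speeds.
- get_effort(): joint torques, N m.
- get_tcp_pos(): TCP position.
- get_ee_rot(): TCP orientation.
- get_ft_force(): force on the tool from outside, world axes, zero at the start.
- get_ft_torque(): the same for the moment, N m.
- get_grip_width(): opening from 0.0 (shut) to 1.0 (fully open).
- get_finger_force(): force on a finger pad.
Only numpy, scipy, OpenCV 4.12 (cv2) and the standard library are available. Lean on these libraries where they do the work, as an engineer would, in place of code of your own. Each camera call takes 0.05 s, during which the arm holds its last target. There are 200 camera calls.

## Working session

There is one attempt and no reset: what is moved stays moved. The work goes in short steps, each a Python script; the robot and the scene stay as the last script left them, time stands still between calls to the robot, and variables do not carry over. Pictures are saved under pics/ and viewed, at most 10 in all, crops included, and the job is handed in when it is done.

```bash
mkdir -p pics; ls; python3 - <<'E'
from station import *
import cv2,numpy as np
np.set_printoptions(precision=4,suppress=True)
for n in("top","side"):
    im=read_camera(n); cv2.imwrite(f"pics/{n}0.png",im[:,:,::-1])
    i=camera_info(n); print(n,{k:(np.array(v) if not isinstance(v,str) else v) for k,v in i.items()})
print(get_time(),get_tcp_pos(),get_ee_rot(),get_ft_force())
E
```

```text
pics
top {'intrinsics': array([[442.4234,   0.    , 273.272 ],
       [  0.    , 442.4234, 213.6199],
       [  0.    ,   0.    ,   1.    ]]), 'T': array([[ 0.0201,  0.9937, -0.1107,  0.382 ],
       [-0.999 ,  0.0243,  0.0368,  0.031 ],
       [ 0.0392,  0.1098,  0.9932,  1.0263],
       [ 0.    ,  0.    ,  0.    ,  1.    ]])}
side {'intrinsics': array([[516.1869,   0.    , 278.5896],
       [  0.    , 516.1869, 203.4483],
       [  0.    ,   0.    ,   1.    ]]), 'T': array([[-0.953 ,  0.2071, -0.221 ,  0.1967],
       [-0.3026, -0.6839,  0.6639,  0.9231],
       [-0.0136,  0.6996,  0.7144,  1.056 ],
       [ 0.    ,  0.    ,  0.    ,  1.    ]])}
0.1 [ 0.2648 -0.5656  0.222 ] [-0.0007  0.9761  0.2172 -0.0001] [ 1.0448  0.698  -0.0881]
```

View pics/top0.png

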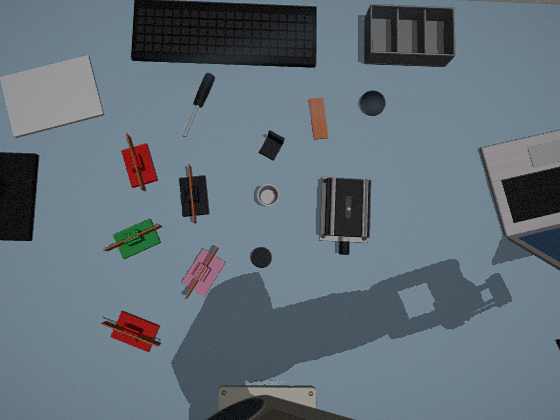

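View pics/side0.png

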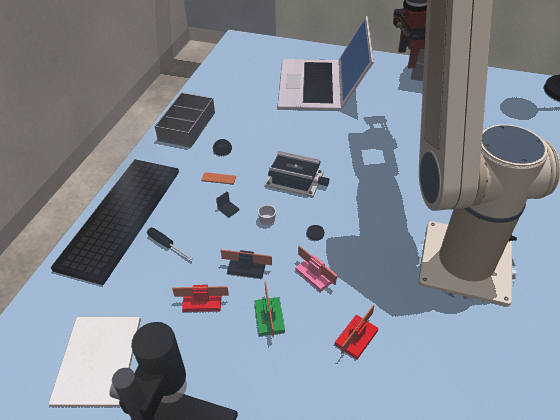

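Look-alikes in the top view are red (140,165), red (134,331), green (136,239) and pink (203,272). The black one at (194,196) matches the description. The stage is at (346,209) with its micrometer at (344,247), and the pin looks to be near (348,208). I'll check the choice and the stage in close crops.

```bash
python3 - <<'E'
import cv2,numpy as np
t=cv2.imread("pics/top0.png");s=cv2.imread("pics/side0.png")
f=lambda im,x,y,w,h,k:cv2.convertScaleAbs(cv2.resize(im[y:y+h,x:x+w],(w*k,h*k),interpolation=cv2.INTER_CUBIC),alpha=1.7,beta=10)
# top: holder 160..230 x155..225 ; stage 310..380 x 170..260
a=f(t,160,160,64,72,6); b=f(t,312,170,64,90,6)[:]
a=cv2.copyMakeBorder(a,0,540-432,0,0,cv2.BORDER_CONSTANT)
cv2.imwrite("pics/crop1.png",np.hstack([a,b]))
c=f(s,215,240,65,45,6); d=f(s,262,145,65,50,6)
c=cv2.copyMakeBorder(c,0,30,0,0,cv2.BORDER_CONSTANT)
cv2.imwrite("pics/crop2.png",np.hstack([c,d]))
E
```

```text
(no output)
```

View pics/crop1.png

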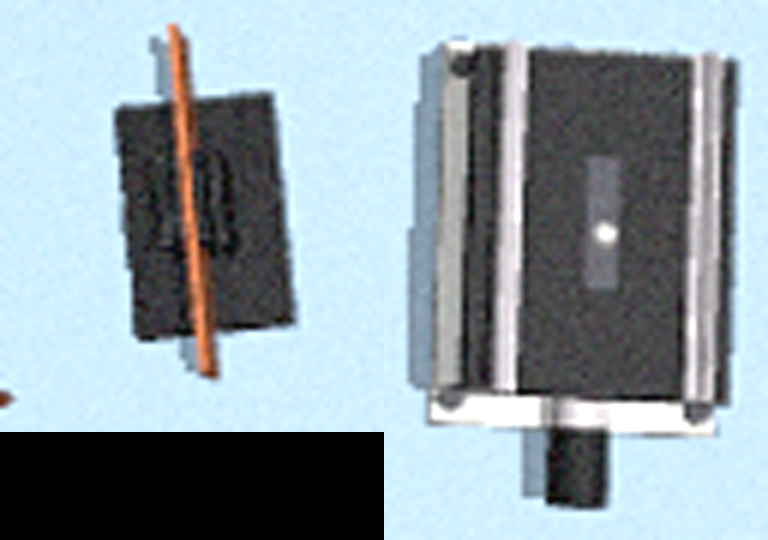

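View pics/crop2.png

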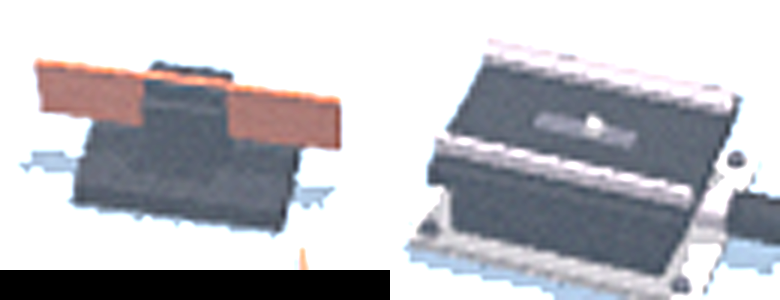

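Crop 1 shows the black finned holder, with strip ends at crop (172,28) and (208,375). On the stage the rails run up the image and the bright pin top is at crop (606,233), slightly to the micrometer side of the slot centre. Crop 2 confirms the black holder with its upright copper strip, and the pin at crop (593,122).

```bash
cat > h.py <<'E'
from station import *
import cv2,numpy as np
np.set_printoptions(precision=4,suppress=True)
def px2w(cam,uv,z):
    i=camera_info(cam);K=np.array(i["intrinsics"]);T=np.array(i["T"])
    uv=np.atleast_2d(np.array(uv,float))
    d=np.c_[(uv[:,0]-K[0,2])/K[0,0],-(uv[:,1]-K[1,2])/K[1,1],-np.ones(len(uv))]@T[:3,:3].T
    o=T[:3,3]
    return (o+d*((np.reshape(z,-1)-o[2])/d[:,2])[:,None])[:,:2]
def crop(pts,off,org): # 6x crops
    p=np.array(pts,float)-[off,0]
    return (p+.5)/6-.5+org
def q(yaw): return [0,np.cos(yaw/2),np.sin(yaw/2),0]
E
python3 - <<'E'
from h import *
ang=lambda v:np.degrees(np.arctan2(v[1],v[0]))
def rep(n,P): print(n,P.tolist() if 0 else P, P.mean(0))
b=px2w("top",crop([(115,105),(272,93),(297,325),(137,340)],0,[160,160]),.014);rep("base top",b); print(ang(b[0]-b[3]),ang(b[1]-b[2]))
s=px2w("top",crop([(172,28),(208,375)],0,[160,160]),.056);rep("strip",s);print(ang(s[0]-s[1]),np.linalg.norm(s[0]-s[1]))
s=px2w("side",crop([(38,63),(340,99)],0,[215,240]),.056);rep("strip side",s);print(ang(s[0]-s[1]),np.linalg.norm(s[0]-s[1]))
r=px2w("top",crop([(515,43),(706,55),(700,402),(507,390)],384,[312,170]),.064);rep("rails top",r);print(ang(r[0]-r[3]),ang(r[1]-r[2]))
rs=px2w("side",crop([(490,43),(737,100),(692,192),(438,140)],390,[262,145]),.064);rep("rails side",rs);print(ang(rs[0]-rs[1]),ang(rs[3]-rs[2]))
print("pin",px2w("top",crop([(606,233)],384,[312,170]),.059),px2w("side",crop([(593,123)],390,[262,145]),.059))
print("slot",px2w("top",crop([(603,223)],384,[312,170]),.052),px2w("side",crop([(586,128)],390,[262,145]),.052))
E
```

```text
base top [[0.5742 0.2132]
 [0.5806 0.1534]
 [0.4909 0.1406]
 [0.4837 0.201 ]] [0.5324 0.177 ]
7.704084602935983 8.134612314267171
strip [[0.5957 0.186 ]
 [0.4673 0.1677]] [0.5315 0.1768]
8.12000003731394 0.12972947794930278
strip side [[0.5945 0.1909]
 [0.4683 0.1722]] [0.5314 0.1816]
8.395606891555536 0.1275165579047115
rails top [[ 0.5749 -0.1367]
 [ 0.5724 -0.2081]
 [ 0.4434 -0.2055]
 [ 0.4462 -0.1344]] [ 0.5092 -0.1712]
-1.0185499508335345 -1.1540481241158502
rails side [[ 0.5698 -0.2041]
 [ 0.4416 -0.1976]
 [ 0.4454 -0.1275]
 [ 0.5718 -0.1279]] [ 0.5072 -0.1643]
-2.9084014330043297 -0.19741329592098275
pin [[ 0.5055 -0.1718]] [[ 0.5055 -0.1667]]
slot [[ 0.5101 -0.1722]] [[ 0.5099 -0.1698]]
```

```bash
python3 - <<'E'
from h import *
Q=q(np.radians(8.1))
move_pose([.5315,.1785,.13],Q); print(get_time(),get_joint_pos())
movel([.5315,.1785,.017],v=.12)
command_gripper(0.0); print(get_time(),get_grip_width(),get_finger_force(),get_tcp_pos(),get_ft_force())
movel([.5315,.1785,.16],v=.15); print(get_time(),get_ft_force(),get_grip_width())
move_pose([.507,-.169,.16],q(np.radians(-1.1)))
print(get_time(),get_tcp_pos(),get_ee_rot(),get_ft_force())
f=[]
for n,(x,y,w,h) in {"top":(300,160,90,95),"side":(240,90,110,95)}.items():
    im=read_camera(n);cv2.imwrite(f"pics/{n}1.png",im[:,:,::-1])
    f.append(cv2.convertScaleAbs(cv2.resize(im[y:y+h,x:x+w,::-1],(w*4,h*4),interpolation=cv2.INTER_CUBIC),alpha=1.6,beta=10))
cv2.imwrite("pics/crop3.png",np.hstack(f))
E
```

```text
2.9 [ 0.3016  0.4553  1.8367 -0.0001  0.8493  1.7321]
4.9917 0.2707613793585242 29.98726576566696 [0.5315 0.1785 0.017 ] [ 0.3332  0.3065 -0.1791]
6.0917 [-0.7511 -0.1655 -1.5703] 0.2684537825420501
7.4 [ 0.5072 -0.1682  0.1598] [-0.0002  1.     -0.0092 -0.0001] [-0.2742  0.5774 -1.7389]
```

View pics/crop3.png

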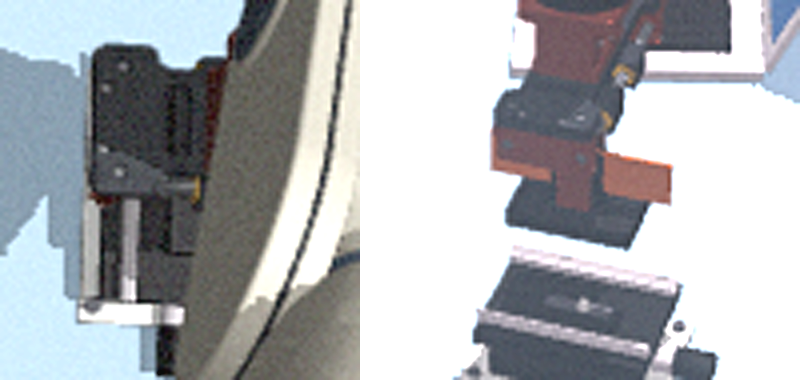

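Crop 3 shows the holder gripped level above the stage in the side view. Its lower front edge is at crop (507,222)–(629,247), and the pin is visible below at (584,303). I'll use the known TCP to calibrate the side view.

```bash
python3 - <<'E'
from h import *
def c4(p): return (np.array(p,float)-[360,0]+.5)/4-.5+[240,90]
e=px2w("side",c4([(507,223),(629,247)]),.1428);print("bottom front",e,"expected",[.552,-.139],[.462,-.137])
t=px2w("side",c4([(508,211),(630,234),(649,203)]),.1568);print("top",t)
print("pin",px2w("side",c4([(584,303)]),.059),"rails",px2w("side",c4([(513,247),(680,287),(650,350),(478,314)]),.064).mean(0))
E
```

```text
bottom front [[ 0.5535 -0.1393]
 [ 0.4654 -0.1386]] expected [0.552, -0.139] [0.462, -0.137]
top [[ 0.5513 -0.1356]
 [ 0.4642 -0.1358]
 [ 0.4606 -0.1719]]
pin [[ 0.5045 -0.1656]] rails [ 0.5073 -0.1637]
```

```bash
python3 - <<'E'
from h import *
y=-.1675
movel([.522,y,.16],q(np.radians(-1.1)),v=.1)
movel([.522,y,.090],v=.1); wait(.2); f0=get_ft_force(); print(get_time(),get_tcp_pos(),f0)
hit=movel([.522,y,.071],v=.02,until_force=4)
wait(.2);print(hit,get_time(),get_tcp_pos(),get_ft_force()-f0,get_ft_torque())
im=read_camera("side")[110:205,235:345,::-1]
cv2.imwrite("pics/crop4.png",cv2.convertScaleAbs(cv2.resize(im,None,fx=6,fy=6,interpolation=cv2.INTER_CUBIC),alpha=1.6,beta=10))
E
```

```text
8.85 [ 0.5225 -0.1677  0.0907] [ 0.4813  0.7451 -1.4908]
True 9.925 [ 0.5219 -0.1675  0.0713] [ 1.455  -0.9115  4.6496] [-0.0044 -0.3554 -0.0051]
```

View pics/crop4.png

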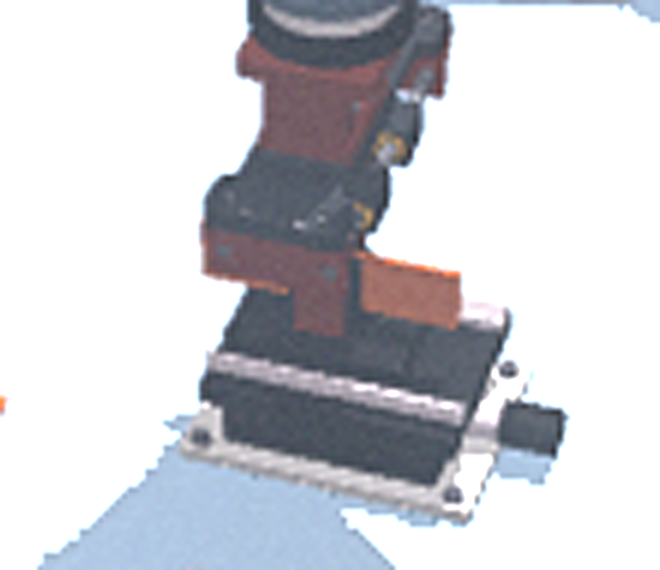

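The side view shows the holder seated between both rails and level, near rail at (210,357)–(470,410), so it is riding on the pin with the deck slightly pressed. Next is the slide toward the pin.

```bash
python3 - <<'E'
from h import *
y=-.1675; z=.0713
t=get_tcp_pos(); f0=get_ft_force(); print(f0)
x=.522
while x>.490:
    x-=.002
    h=movel([x,y,z],v=.02,until_force=5)
    f=get_ft_force(); print(round(get_time(),2),get_tcp_pos(),f,h)
    if h or (x<.512 and f[2]<.3) : break
wait(.2); print(get_time(),get_tcp_pos(),get_ft_force())
E
```

```text
[ 2.1039 -0.4647  3.0408]
10.22 [ 0.5204 -0.1676  0.0715] [3.5566 0.343  2.5299] False
10.47 [ 0.5178 -0.1675  0.0713] [ 2.2673 -1.0757  2.726 ] False
10.72 [ 0.5156 -0.1675  0.0712] [ 1.9755 -0.1282  2.4282] False
10.97 [ 0.5137 -0.1675  0.0713] [ 1.6389 -0.1676  3.1246] False
11.22 [ 0.5117 -0.1675  0.0713] [1.5427 0.0097 2.1412] False
11.47 [ 0.5098 -0.1675  0.0713] [1.8459 0.0706 2.8848] False
11.72 [ 0.5078 -0.1675  0.0713] [ 1.3427 -0.1087  2.7044] False
11.97 [ 0.5057 -0.1675  0.0712] [ 1.5284 -0.4695  1.4821] False
12.22 [ 0.5038 -0.1675  0.0713] [ 1.5123 -1.8542  3.3789] False
12.47 [ 0.5018 -0.1675  0.0713] [ 2.2558 -0.493   2.4906] False
12.72 [ 0.4998 -0.1675  0.0713] [ 1.842  -0.9273  2.737 ] False
12.97 [ 0.4978 -0.1675  0.0713] [ 1.6552 -0.4505  1.7811] False
13.22 [ 0.4958 -0.1675  0.0713] [ 0.926  -0.7214  2.4735] False
13.47 [ 0.4938 -0.1675  0.0713] [ 1.6253 -1.2296  2.2248] False
13.72 [ 0.4918 -0.1675  0.0713] [1.329  0.2272 2.2172] False
13.97 [ 0.4898 -0.1675  0.0713] [ 1.1773 -0.7269  2.8855] False
14.175 [ 0.4898 -0.1675  0.0712] [ 1.7879 -0.2046  2.4952]
```

```bash
python3 - <<'E'
from h import *
im=read_camera("side")[110:205,235:345,::-1]
cv2.imwrite("pics/crop5.png",cv2.convertScaleAbs(cv2.resize(im,None,fx=6,fy=6,interpolation=cv2.INTER_CUBIC),alpha=2.6,beta=10))
print(get_ft_torque(),get_grip_width())
E
```

```text
[-0.0401 -0.3157 -0.0023] 0.26601035632120745
```

View pics/crop5.png

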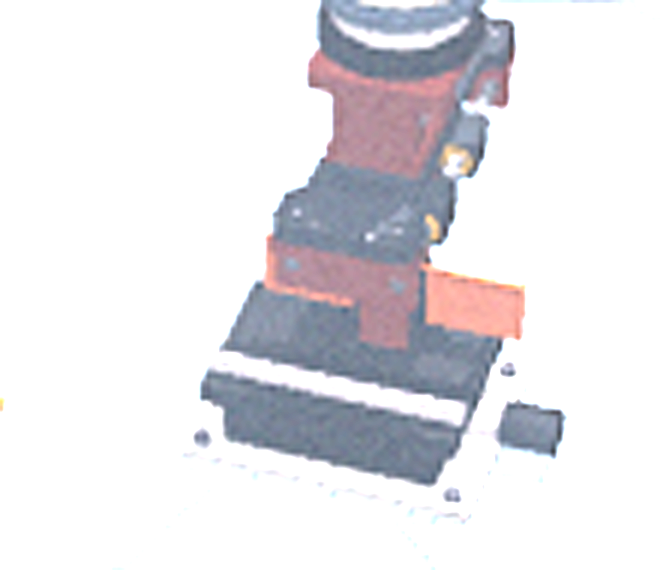

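```bash
python3 - <<'E'
from h import *
im=read_camera("side"); cv2.imwrite("pics/side5.png",im[:,:,::-1])
c4=cv2.imread("pics/crop4.png");c4=cv2.resize(c4,(110,95),interpolation=cv2.INTER_AREA)
def ana(n,b,x0,y0):
    b=b.astype(int);m=(b[:,:,2]-b[:,:,0]>45)&(b[:,:,2]>110)&(b[:,:,1]<.72*b[:,:,2])
    k,l,st,_=cv2.connectedComponentsWithStats(m.astype(np.uint8))
    for j in range(1,k):
        if st[j,4]<25: continue
        X,Y=[],[];Z=[]
        for u in range(st[j,0]+1,st[j,0]+st[j,2]-1):
            v=np.where(l[:,u]==j)[0];X.append(u);Y.append(v.min());Z.append(v.max())
        print(n,st[j]+[x0,y0,0,0,0],"top",np.polyfit(X,Y,1)[0],"bot",np.polyfit(X,Z,1)[0])
s=cv2.imread("pics/side1.png");ana("air",s[90:185,240:350],240,90)
ana("c4",c4,235,110); ana("now",im[110:205,235:345,::-1],235,110)
# rail height: compare bright-rail shift between air image and now
g0=cv2.cvtColor(s,cv2.COLOR_BGR2GRAY);g1=cv2.cvtColor(im,cv2.COLOR_RGB2GRAY)
for u in(275,285,295,305): 
    a=g0[160:185,u].astype(int);b=g1[160:185,u].astype(int);print(u,160+a.argmax(),160+b.argmax(),a,b)
E
```

```text
c4 [295 152  16  12 135] top 0.2153846153846154 bot 0.1890109890109886
275 168 170 [ 64  51  49  52  55  50  49  49 108  98 100  79  46  49  47  47  48  47
  49  48  45  47  43  45 101] [ 89  62  54  50  52  55  55  53  49  97 117  97  84  44  51  51  47  48
  46  46  46  48  46  46  98]
285 171 172 [ 46  48  48  48  44  49  45  50  44  48  87 105 105  99  46  43  48  47
  44  45  47  47  48  44  42] [ 56  54  47  47  50  49  50  46  44  45  43  65 118 106 100  51  46  48
  45  44  49  46  44  45  45]
295 173 174 [ 52  49  48  47  80 120 113 105  54  47  47  46  64 122 107 103  54  44
  47  47  47  42  44  48  45] [ 53  57  56  54  54  58  57  45  48  44  47  44  43  47 122 109 100  51
  48  48  46  47  45  47  43]
305 175 176 [ 97  82  52  50  55  52  54  52  48  47  54  53  53  51  56 121 109 101
  52  47  55  48  46  49  48] [ 44  40  43  39  39  47  42  43  45  54  50  56  55  47  44  50 148  95
 101  79  47  53  50  45  40]
```

```bash
python3 - <<'E'
from h import *
x,y,z=.4898,-.1675,.0713
c=[]
for s in(1,-1):
    movel([x,y,z],v=.03); 
    for k in range(1,7):
        h=movel([x,y+s*.0008*k,z],v=.01,until_force=6); f=np.mean([get_ft_force() for _ in range(3)],0)
        print(s,k,get_tcp_pos(),f,h)
        if h or s*f[1]<-4: break
print(get_time())
E
```

```text
1 1 [ 0.4897 -0.1668  0.0713] [ 0.683  -1.7433  2.9034] False
1 2 [ 0.4896 -0.1661  0.0713] [ 0.3193 -3.7599  1.9067] False
1 3 [ 0.4897 -0.1658  0.0713] [-1.035  -7.8574  2.5275] False
-1 1 [ 0.4895 -0.1678  0.0711] [0.2874 2.0406 2.5729] False
-1 2 [ 0.4895 -0.1688  0.0712] [-1.0753  3.9665  3.1149] False
-1 3 [ 0.4896 -0.1699  0.0712] [-0.579   2.9592  2.5808] False
-1 4 [ 0.4898 -0.1708  0.0713] [-0.8268  2.5228  1.8424] False
-1 5 [ 0.4898 -0.1716  0.0713] [-0.2509  2.0435  1.93  ] False
-1 6 [ 0.4899 -0.1724  0.0713] [-1.2997  2.9222  2.7565] False
17.025
```

```bash
python3 - <<'E'
from h import *
x,z=.4898,.0713
for k in range(1,7):
    y=-.1724-.0009*k
    h=movel([x,y,z],v=.015,until_force=6); f=np.mean([get_ft_force() for _ in range(3)],0)
    print(k,get_tcp_pos(),f,get_ft_torque(),h)
    if h or f[1]>6: break
im=read_camera("side")
cv2.imwrite("pics/side6.png",im[:,:,::-1])
d=im[115:195,255:345,::-1]
cv2.imwrite("pics/crop6.png",cv2.convertScaleAbs(cv2.resize(d,None,fx=8,fy=7,interpolation=cv2.INTER_CUBIC)[:600],alpha=2.2,beta=-30))
print(get_time())
E
```

```text
1 [ 0.4899 -0.1735  0.0714] [-0.8818  1.9125  2.8445] [ 0.2277  0.001  -0.0095] False
2 [ 0.4899 -0.1741  0.0713] [0.2594 3.6343 2.6301] [ 0.6669 -0.1598 -0.0821] False
3 [ 0.4899 -0.1743  0.0712] [1.6646 8.0347 2.3093] [ 1.4475 -0.4193 -0.1029] False
17.825
```

View pics/crop6.png

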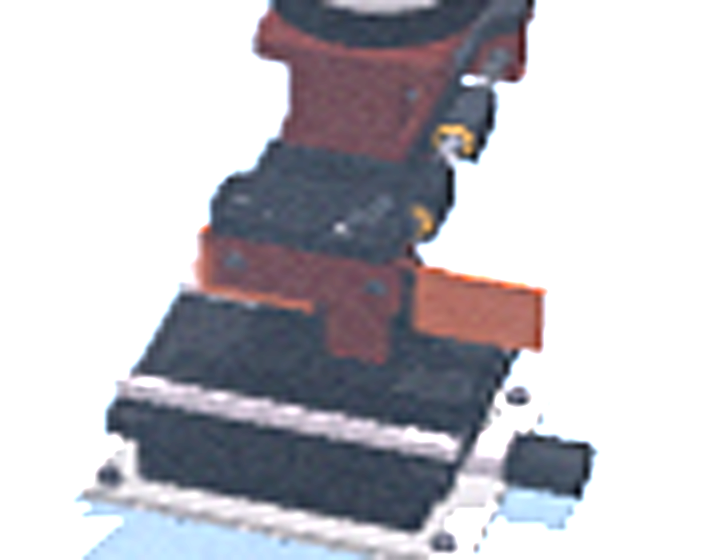

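The holder is still between the rails, near rail at (120,385)–(460,445). The wall contacts at y = -0.166 and -0.174 put the centre at about -0.170, so I'll slide back along that line.

```bash
python3 - <<'E'
from h import *
y,z=-.1702,.0708
x=.490
movel([x,y,z],v=.03); wait(.1)
F=lambda:np.mean([get_ft_force() for _ in range(4)],0)
print(get_tcp_pos(),F())
while x<.521:
    x+=.0015
    h=movel([x,y,z],v=.02,until_force=5)
    f=F(); print(round(get_time(),2),get_tcp_pos(),f,h)
    if h or f[0]<-6 or f[2]<0: break
E
```

```text
[ 0.4904 -0.1705  0.071 ] [ 0.7393 -1.0454  2.8887]
18.49 [ 0.491  -0.1702  0.0706] [-1.9883 -1.5387  3.2646] False
18.74 [ 0.4924 -0.17    0.0706] [-3.4832 -1.1647  2.4843] False
18.99 [ 0.4944 -0.17    0.0707] [-3.2668  0.4195  3.1303] False
19.24 [ 0.4962 -0.1701  0.0708] [-1.8211  0.4875  2.8017] False
19.49 [ 0.4978 -0.1702  0.0708] [-3.376   1.1829  2.2421] False
19.74 [ 0.4993 -0.1703  0.0708] [-1.7205 -0.0625  2.4474] False
19.99 [ 0.5018 -0.1705  0.0711] [ 1.8052  0.6401 -0.091 ] False
```

The vertical force dropped at x≈0.502, which suggests the pin has entered. I'll confirm it blocks in x, then lower.

```bash
python3 - <<'E'
from h import *
F=lambda:np.mean([get_ft_force() for _ in range(4)],0)
y,z=-.1702,.0708
x=get_tcp_pos()[0]
for k in range(5):
    x+=.001; h=movel([x,y,z],v=.015,until_force=6); f=F(); print(round(get_time(),2),get_tcp_pos(),f,h)
    if h or f[0]<-5: break
E
```

```text
20.3 [ 0.5028 -0.1702  0.0706] [ 1.2886  0.1337 -2.1633] False
20.55 [ 0.5036 -0.1701  0.0706] [ 1.4169  0.0516 -1.7853] False
20.8 [ 0.5048 -0.1702  0.0708] [-0.5024 -0.2367 -2.2311] False
21.05 [ 0.5053 -0.1701  0.0707] [-1.6513  0.6817 -1.2257] False
21.3 [ 0.5056 -0.17    0.0705] [-5.513  -1.8044 -0.4484] False
```

```bash
python3 - <<'E'
from h import *
F=lambda:np.mean([get_ft_force() for _ in range(4)],0)
x,y=.5040,-.1702
movel([x,y,.0705],v=.02)
for z in [.069,.0675,.066,.0645,.063,.062,.061,.0605,.060,.0595,.059,.0585]:
    movel([x,y,z],v=.015); f=F(); print(round(get_time(),2),z,get_tcp_pos(),f)
    if f[2]>16: break
wait(.2);print(get_time(),get_tcp_pos(),F(),get_ft_torque(),get_grip_width(),get_finger_force())
im=read_camera("side")
cv2.imwrite("pics/side7.png",im[:,:,::-1])
d=im[115:195,255:345,::-1]
cv2.imwrite("pics/crop7.png",cv2.convertScaleAbs(cv2.resize(d,None,fx=8,fy=7,interpolation=cv2.INTER_CUBIC),alpha=2.2,beta=-30))
g0=cv2.cvtColor(cv2.imread("pics/side1.png"),cv2.COLOR_BGR2GRAY);g1=cv2.cvtColor(im,cv2.COLOR_RGB2GRAY)
for u in(275,285,305):print(u,g0[165:185,u],g1[165:185,u])
E
```

```text
21.84 0.069 [ 0.5044 -0.1703  0.069 ] [ 0.1564  0.9889 -1.6613]
22.09 0.0675 [ 0.5043 -0.1702  0.0676] [ 0.4327  0.4653 -0.0676]
22.34 0.066 [ 0.5043 -0.1703  0.0661] [1.0984 0.4229 1.0311]
22.59 0.0645 [ 0.5043 -0.1703  0.0646] [0.5229 0.8464 2.8121]
22.84 0.063 [ 0.5043 -0.1703  0.0631] [1.5015 0.9076 2.6993]
23.09 0.062 [ 0.5043 -0.1703  0.0621] [1.4191 1.0974 3.387 ]
23.34 0.061 [ 0.5043 -0.1703  0.0611] [2.789 0.792 5.165]
23.59 0.0605 [ 0.5043 -0.1703  0.0609] [1.6661 1.5112 7.0385]
23.84 0.06 [ 0.5043 -0.1703  0.0609] [-1.1775  2.098  13.9578]
24.09 0.0595 [ 0.5043 -0.1703  0.0609] [-2.0402  2.9266 19.3513]
24.2917 [ 0.5043 -0.1703  0.0609] [-1.3211  2.597  19.4214] [0.4173 0.1993 0.0484] 0.2707803084493157 29.990656971931458
275 [ 50  49  49 108  98 100  79  46  49  47  47  48  47  49  48  45  47  43
  45 101] [ 53  51  48  47  51 108 105  99  83  44  49  52  48  45  50  44  44  49
  47 100]
285 [ 49  45  50  44  48  87 105 105  99  46  43  48  47  44  45  47  47  48
  44  42] [ 46  45  48  47  48  47  45  63 107 108 100  43  44  45  47  44  45  47
  49  45]
305 [ 52  54  52  48  47  54  53  53  51  56 121 109 101  52  47  55  48  46
  49  48] [ 66  53  53  46  46  46  52  55  53  53  45  58 191 105 100  65  46  52
  49  45]
```

View pics/crop7.png

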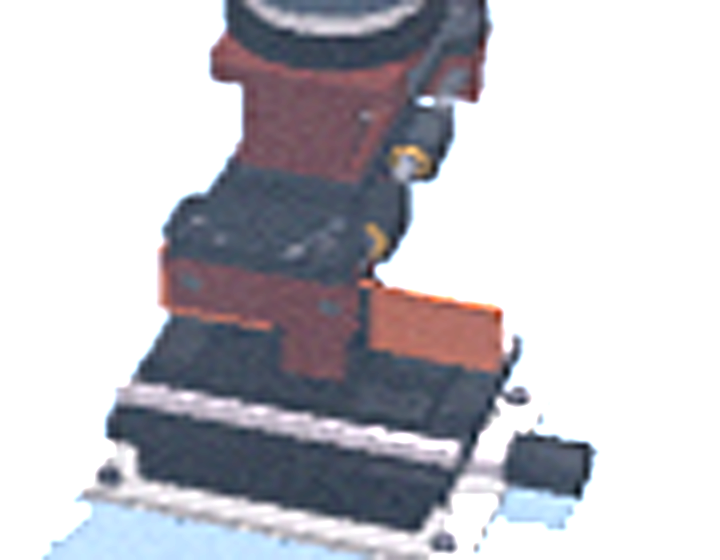

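The holder lies low and level between the rails. It reached a hard stop at TCP z 0.0609 (expected 0.061), and the rails have sunk about 2 px, or 8 mm. The push is holding at 19 N, so I'm handing in.

```bash
python3 -c "
from station import *
print(job_done(),get_time())"
```

```text
the job is handed in; nothing more can be done
the job is handed in; nothing more can be done
```

The black holder is on the locating pin between the rails, pressed with the deck to its stop and still gripped there with about 19 N down; I handed the job in at about 24 s of the 38 s allowed.

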